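# Load a coupon holder under the spring clip of a sampling stage

### The job

The blue coupon holder lies on the lane of the sampling stage, in front of the spring clip. Press the clip's yellow bar down with one fingertip so that its jaw rises and, while keeping it held down, push the holder by its upright rear wall with the other finger, under the jaw and fully home against the red stop; then let the clip go so that the jaw closes on the holder, and move clear. Press and push only: the holder must stay flat on the stage, never picked up, and the other things on the bench stay where they are.

Things in the scene. Friction and masses are not known exactly. Their poses are not given: they have to be found in the camera images.
- stage: fixed sampling stage: dark base plate 14 mm thick, x -125 to +75, y -65 to +65 mm about the origin (on the bench, z up), with an aluminium deck, top 28 mm above the bench. A lane 43 mm wide along x, centred at y = -30 mm, runs between rails 3.5 mm thick, 6 mm above the deck. +x is the loading direction; the lane is open at its -x end (deck ends at x = -120 mm).
- stop (a point): foot of the red stop's face at the +x end of the lane, on the deck, mid lane: stage x = +60, y = -30, z = 28 mm. The stop stands 14 mm above the deck. Axes as the stage's
- shaft (a point): middle of the clip's hinge shaft (8 mm thick, parallel to the stage's x, on the +y side of the lane): stage x = -35, y = +10, z = 42 mm. Two steel posts 50 mm high carry it at stage x = -118 and +56 mm
- holder: loose blue coupon holder with a copper square, 0.15 kg: plate 70 (x) x 40 (y) x 5 mm; on its -x end an upright rear wall 40 mm wide, 6 thick, top 23 mm above the underside. Origin: centre of the underside. Starts on the lane along the stage's +x, origin at stage x = -35 to -15 mm, short of the jaw. Home, its front edge touches the stop: origin at stage x = +25, y = -30, z = 28 mm.
- push_face (a point): centre of the rear (-x) face of the holder's rear wall, 14 mm over the holder's underside, 35 mm behind its origin: the face to push. Axes as the holder's
- clip (a joint): clip angle (rad): 0 at rest, jaw down and blocking the lane; grows as the bar is pressed, hard limit 0.42. The holder passes under the jaw above 0.17; 0.28 (bead pressed down 10 mm, about 6 N) is a good opening; 7 N at 0.42. It springs back when let go and reads about 0.15 with the jaw on the holder's plate
- bar_mid (a point): yellow press bar: a flap at stage x = -110 to +40 mm, with a round bead 8 mm thick on its outer edge, 36 mm from the shaft. This point: top of the bead at mid length, at rest stage x = -35, y = +46, z = 48 mm (76 mm in y from mid lane). Press anywhere on the bead; a fingertip may slide along it. At 0.28 its top is 10 mm above the deck, so a second fingertip at that height meets the holder's rear wall
- jaw_pad (a point): centre of the underside of the jaw's black pad (14 x 18 mm), at rest at stage x = +33, y = -29, z = 28.5 mm. The jaw is an arm across the lane at stage x = +26 to +40 mm, on the same shaft as the bar; its pad closes on the front of the holder's plate. The arm's top is 48 mm above the bench at rest, about 65 mm when open
- spare_holder: a grey holder of the same shape, lying on the bench beside the stage: leave it where it is. Origin centre of underside
- vial_a: amber vial with metal cap, 22 mm wide, 45 mm high, beside the stage: leave it where it is. Origin centre of underside
- vial_b: a second such vial beside the stage: leave it where it is. Origin centre of underside
- cutters: side cutters with red handles, 135 mm long, lying on the bench: bystander
- dome: grey steel dome, 72 mm wide and 87 mm high: bystander
- bottle: amber bottle, 64 mm wide, 130 mm high: bystander
- septa_box: small cardboard box 70 x 50 x 30 mm: bystander
There are look-alikes about, which are no part of the job. What is shaped like the stage but pink is not meant. Of the things that look like the holder, the smaller one is meant.

How it is judged:
On the way, in this order (a step that is already met when the one before it is completed fails the run):
1. the clip is held open by a finger while the holder is still short of the jaw (value of joint clip above 0.17 rad and contact force between the fingers and clip above 0.5 N and x of holder in the frame of stage below -0.009 m), for 0.1 s.
2. a finger pushes the holder in under the jaw while the clip is held open (value of joint clip above 0.17 rad and contact force between the fingers and clip above 0.5 N and contact force between the fingers and holder above 0.05 N and x of holder in the frame of stage between -0.005 and 0.019 m), for 0.02 s.
3. the holder is home under the jaw, with the clip still held open by a finger (value of joint clip above 0.17 rad and contact force between the fingers and clip above 0.5 N and x of holder in the frame of stage between 0.021 and 0.028 m and y of holder in the frame of stage between -0.034 and -0.026 m), for 0.1 s.
At the end, for the whole second after the job is handed in: the blue holder lies flat on the lane, home against the red stop (within 4 mm), with the clip released and its jaw pressing on the holder's plate (clip angle 0.10 to 0.20) (x of holder in the frame of stage between 0.021 and 0.028 m and y of holder in the frame of stage between -0.034 and -0.026 m and value of joint clip between 0.1 and 0.2 rad and contact force between clip and holder above 0.5 N and z of holder in the frame of stage between 0.025 and 0.031 m and angle between holder's own z axis and vertical below 0.06 rad and linear speed of holder below 0.01 m/s); the robot touches nothing.
It fails at once if the holder is lifted or tipped off the deck (z of holder in the frame of stage above 0.038 m or angle between holder's own z axis and vertical above 0.25 rad).
It fails at once if a bystander is moved by more than 20 mm (distance of any of spare_holder, vial_a, vial_b, cutters, dome, bottle, septa_box from where it was at the start of the episode above 0.02 m).
It also fails if it takes over 38 s, if anything falls off the work surface, if the arm or the gripper's body presses on something with over 40 N, if the wrist force passes 120 N, or if a joint passes its speed limit or range.

### The arm

A 6-joint arm with a two-finger parallel gripper is mounted at the origin on the work surface. World frame = base frame: x ahead of the robot, y to its left, z up, the work surface at z = 0. Lengths are in m, angles in rad, forces in N, time in s.
With the tool pointing down it reaches from about 0.375 to 0.975 m from the base axis. Payload 3.8 kg.
Tool frame: the origin (TCP) lies midway between the tips of the shut fingers; the grasp point (between the pads) lies grip_point_offset behind it (grip_point_offset is the distance from the TCP to the grasp point, in m); z points along the fingers, y is the direction in which the jaws open and shut (so a half turn about z gives the same grasp; the last joint's range is limited). The gripper opens to 85 mm and grips with 20 to 120 N. Pads are 22 mm wide; open, the fingers measure 114 mm over their backs; the gripper's body (76 mm by 85 mm) begins 54 mm behind the grasp point. The pads swing forward as they close: fully open they stand 13 mm farther back than shut.
Start: joints at [-1.365, 0.264, 1.604, -0, 1.274, -0.037], TCP at [0.162, -0.655, 0.231] pointing down, gripper open.
Joint ranges: [-2.63, 2.63], [-0.94, 2.18], [0.31, 2.57], [-1.31, 4.45], [0, 2.66], [-2.55, 2.55]. Speed limits (rad/s): [2.57, 2.57, 3.14, 3.14, 3.14, 3.14].

### API

Orientations are given as a unit quaternion [w, x, y, z].
In Python, from station import * gives the robot as it stands.
- The arm moves only by the shell command python3 -m crank 'ROWS' [FORCE]. ROWS is JSON, a list of rows, each a list of 5 numbers: the opening, from 0 (shut) to 1 (fully open), then the shift along the world's x, y, z in mm, then the turn about the world's z in degrees. A call has 1 to 8 rows; each row is the pose to reach, as a shift and turn from the pose commanded when the call began; what a row does not reach only later rows make up. A row lasts 1/8 s, in which the tool goes at most 62.5 mm and 10.7 degrees, less where a joint would pass 70% of its speed; a pose out of reach is approached as far as the arm can. A call with a gripper value outside its range is refused whole. The fingers move at their own pace and stop on an object; FORCE is the grip in N (left out, the last holds). Time passes only in rows, so rows that repeat a pose let the fingers close. It gives the time, the measured TCP pose, the force and the opening at its end, in the units of the state.
- state(): the state, without advancing time (a new reading comes with each control period).
- get_image(name): name is "side" or "top"; returns the picture (384x512x3 uint8, red, green, blue); there is no depth.
- camera_params(name): a dict with "fx", "fy", "cx", "cy" (pixels), "k1" (the pictures are not rectified: a ray, as slopes to the right and down, at radius r is drawn at 1 + k1 r^2 times it, then the intrinsics apply), "R" (3x3) and "t" (3): a world point X has camera coordinates R X + t. Camera axes: x right, y down, z forward; pixel columns grow to the right and rows downward; lengths in m; the calibration is good to about 2 mm. A picture is of the moment at which its call begins. camera_params takes no time and is no camera call.
- sign_off(): hands the job in, once; it reports no verdict.
The state is a dict: "clock": time; "qpos": joint angles; "qd": joint speeds; "tau": joint torques, N m; "eef_pos": TCP position; "tcp_rot": TCP orientation; "ft_force": force on the tool from outside, world axes, zero at the start; "ft_torque": the same for the moment, N m; "grip_width": finger opening in m.
Only numpy, scipy, OpenCV 4.12 (cv2) and the standard library are available. Lean on these libraries where they do the work, as an engineer would, in place of code of your own. Each camera call takes 0.05 s, during which the arm holds its last target. There are 200 camera calls.

## Working session

There is one attempt and no reset: what is moved stays moved. The work goes in short steps, Python scripts to look and compute and a shell command to move; the robot and the scene stay as the last step left them, time stands still between calls to the robot, and variables do not carry over. Pictures are saved under pics/ and viewed, about 8 in all and at most 12, crops included, and the job is handed in when it is done.

```bash
mkdir -p pics; ls; python3 - <<'E'
from station import *
import cv2
for n in("side","top"):
    cv2.imwrite(f"pics/{n}0.png",get_image(n)[:,:,::-1]); print(n,camera_params(n))
print(state()); 
try: print(grip_point_offset)
except Exception as e: print(e)
E
```

```text
pics
side {'fx': 485.38185803047094, 'fy': 485.38185803047094, 'cx': 250.24296788203355, 'cy': 190.91937899357725, 'k1': -0.028389798882384912, 'R': array([[-0.99847462, -0.0540564 , -0.01124013],
       [-0.02718963,  0.65858757, -0.75201273],
       [ 0.04805371, -0.75056001, -0.65905274]]), 't': array([0.5264212 , 0.0594133 , 1.35054409])}
top {'fx': 473.04902700371207, 'fy': 473.04902700371207, 'cx': 248.21152551136277, 'cy': 195.96058295066314, 'k1': -0.05673127950211889, 'R': array([[-0.0025945 , -0.99997547,  0.00650594],
       [-0.98344273,  0.0013726 , -0.18121399],
       [ 0.18120061, -0.00686838, -0.98342217]]), 't': array([-0.01463339,  0.52944426,  1.29839085])}
{'clock': 0.1, 'qpos': array([-1.36490268e+00,  2.64659258e-01,  1.60524613e+00,  1.53804986e-05,
        1.27369371e+00, -3.68834467e-02]), 'qd': array([-0.00041757, -0.00314426, -0.00190299,  0.00026714,  0.00034299,
        0.00034172]), 'tau': array([ 3.70876460e-04, -5.16707253e+01, -3.68588877e+01, -6.26007773e-05,
        6.27610847e-03,  1.49813798e-05]), 'eef_pos': array([ 0.16214834, -0.65455449,  0.23009433]), 'tcp_rot': array([-1.00026452e-03,  9.92641227e-01,  1.21088349e-01, -7.73518432e-05]), 'ft_force': array([-0.68376611, -0.02013931, -0.32143157]), 'ft_torque': array([ 0.02287017, -0.04190745,  0.01510966]), 'grip_width': 0.08576954774763922}
0.0187
```

View pics/top0.png

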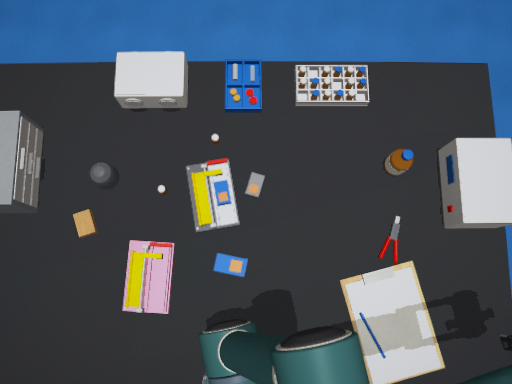

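View pics/side0.png

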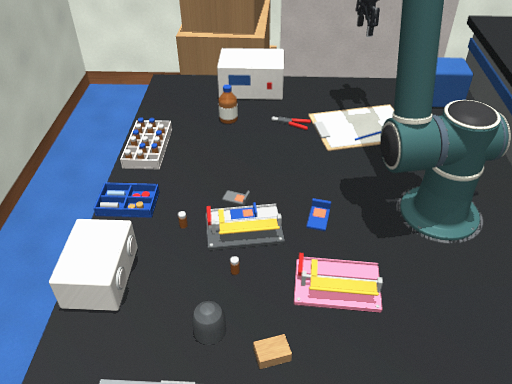

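The top view shows the grey/white stage around (213,195), with the red stop at (218,161), the yellow bar at (202,198) and the blue holder at (222,193). The pink look-alike is at (148,277) and the larger blue holder at (231,265). The vials are at (215,138) and (161,189), and the spare holder at (255,185).

```bash
python3 - <<'E'
import cv2
a=cv2.imread("pics/top0.png")[150:240,170:280]; cv2.imwrite("pics/c1.png",cv2.resize(a,None,fx=7,fy=6.5,interpolation=2) if 0 else cv2.resize(a,(660,540),interpolation=2))
b=cv2.imread("pics/side0.png")[180:260,190:300]; cv2.imwrite("pics/c2.png",cv2.resize(b,(770,560),interpolation=2))
E
```

```text
(no output)
```

View pics/c1.png

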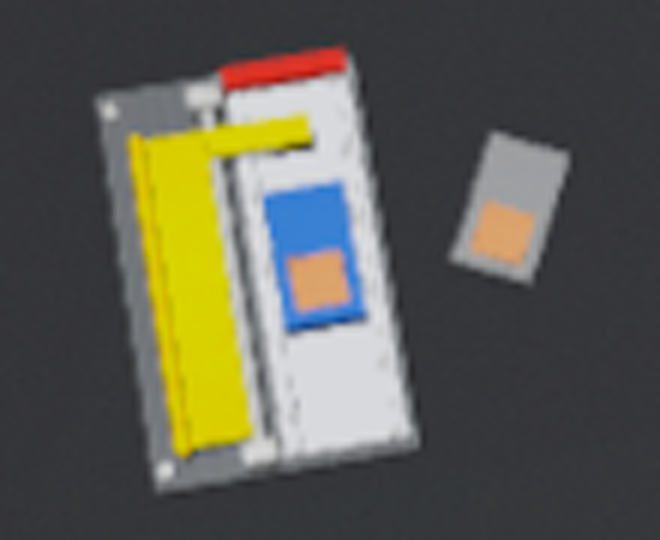

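View pics/c2.png

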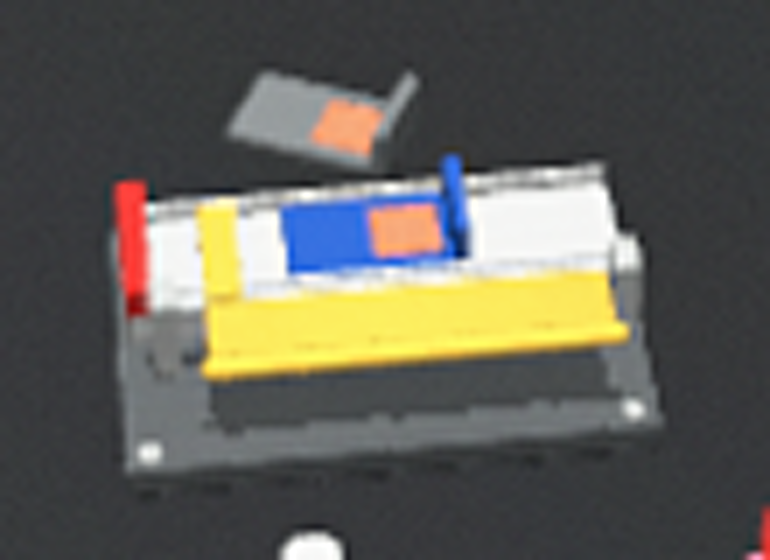

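The crops show clear corners on the stage base plate, bead ends and holder plate and wall. I'll fit the stage pose in the plane from both cameras.

```bash
cat > h.py <<'E'
import numpy as np
from station import *
from scipy.optimize import least_squares
C={n:camera_params(n) for n in("top","side")}
def proj(n,X):
    c=C[n]; p=np.asarray(X)@c["R"].T+c["t"]; s=p[:,:2]/p[:,2:]; s=s*(1+c["k1"]*(s**2).sum(1,keepdims=True))
    return s*[c["fx"],c["fy"]]+[c["cx"],c["cy"]]
def place(v,P):
    c,s=np.cos(v[2]),np.sin(v[2]); return np.asarray(P,float)/1e3@np.array([[c,s,0],[-s,c,0],[0,0,1]])+[v[0],v[1],0]
def px(n,u):
    o,k=(([170,150],6) if n=="top" else ([190,180],7)); return np.array(o)+(np.array(u)+.5)/k-.5
def fit(obs,v0):
    f=lambda v:np.concatenate([(proj(n,place(v,[P]))[0]-px(n,u)) for n,P,u in obs])
    r=least_squares(f,v0,loss="soft_l1"); return r.x,f(r.x).reshape(-1,2).round(1)
E
python3 - <<'E'
from h import *
T,S="top","side"
v,r=fit([(T,(-125,65,14),(157,493)),(T,(75,65,14),(95,95)),(T,(-110,48,47),(182,454)),(T,(40,48,47),(134,138)),
 (S,(-125,65,14),(660,425)),(S,(75,65,14),(128,470)),(S,(40,48,47),(207,370)),(S,(-110,48,47),(628,332))],[.5,0,.1])
print("stage",v,np.degrees(v[2]));print(r.tolist())
h,r=fit([(T,(35,20,33),(263,192)),(T,(35,-20,33),(343,182)),(T,(-35,20,51),(287,333)),(T,(-35,-20,51),(368,318)),
 (S,(35,-20,33),(282,207)),(S,(35,20,33),(290,272))],[.5,0,.1]) if 0 else (None,None)
h,r=fit([(T,(35,20,33),(263,192)),(T,(35,-20,33),(343,182)),(T,(-35,20,51),(287,333)),(T,(-35,-20,51),(368,318)),
 (S,(35,-20,33),(282,207)),(S,(35,20,33),(290,272))],[*v[:2],v[2]])
print("holder",h,r.tolist())
c,s=np.cos(v[2]),np.sin(v[2]);print("holder in stage",np.array([[c,s],[-s,c]])@(h[:2]-v[:2])*1e3,np.degrees(h[2]-v[2]))
for x in(-90,-95,-21): print(x,"mid fingers",place(v,[(x,8,60)]))
E
```

```text
stage [0.56468585 0.0928354  0.16595326] 9.508421632022358
[[-0.3, 0.1], [0.1, -0.0], [-0.5, -0.8], [-0.3, 0.7], [0.6, -0.5], [-0.4, 0.1], [0.8, -0.5], [-1.2, -0.3]]
holder [0.54195456 0.05894492 0.17358119] [[0.1, 0.6], [0.3, -0.1], [-0.4, -0.4], [0.1, -0.4], [0.1, -0.4], [0.2, 0.6]]
holder in stage [-28.01744284 -29.66982901] 0.43704814653513396
-90 mid fingers [[0.47460079 0.08585816 0.06      ]]
-95 mid fingers [[0.46966948 0.0850322  0.06      ]]
-21 mid fingers [[0.54265282 0.09725645 0.06      ]]
```

The fit is consistent: the holder sits at stage (-28, -29.7), in the expected range and mid lane. Next I move over the start of the stroke at stage x≈-92, with 61.5 mm between the pads.

```bash
python3 -m crank '[[0.72,50,50,0,-4.4],[0.72,100,100,0,-4.4],[0.72,145,145,0,-4.4],[0.72,180,195,0,-4.4],[0.72,205,250,0,-4.4],[0.72,225,305,0,-4.4],[0.72,245,360,0,-4.4],[0.72,260,415,0,-4.4]]' && python3 -m crank '[[0.72,10,55,0,0],[0.72,20,110,0,0],[0.72,30,165,0,0],[0.72,38,220,0,0],[0.72,44,270,0,0],[0.72,48,310,-20,0],[0.72,50,326,-60,0],[0.72,50,326,-100,0]]'; python3 -c "
from h import *
import cv2
s=state();print(s['clock'],s['eef_pos'],s['tcp_rot'],s['ft_force'],s['grip_width'])
for n in C: cv2.imwrite(f'pics/{n}1.png',get_image(n)[:,:,::-1])
b=cv2.imread('pics/side1.png')[150:260,190:320]; cv2.imwrite('pics/c3.png',cv2.resize(b,(780,660)[:2],interpolation=2)[:600])"
```

```text
clock: 1.1
eef_pos: [0.4226, -0.2381, 0.2309]
tcp_rot: [-0.0, 0.997, 0.083, 0.0]
ft_force: [0.3, -0.1, 1.3]
grip_width: 0.0613
clock: 2.1
eef_pos: [0.4723, 0.0873, 0.1303]
tcp_rot: [-0.0, 0.996, 0.084, 0.0]
ft_force: [0.3, -0.4, -1.3]
grip_width: 0.0614
2.1 [0.47234366 0.08731327 0.13033041] [-1.29125164e-04  9.96450207e-01  8.41829327e-02  4.49263065e-04] [ 0.32800559 -0.37209066 -1.28254652] 0.061409445657381864
```

View pics/c3.png

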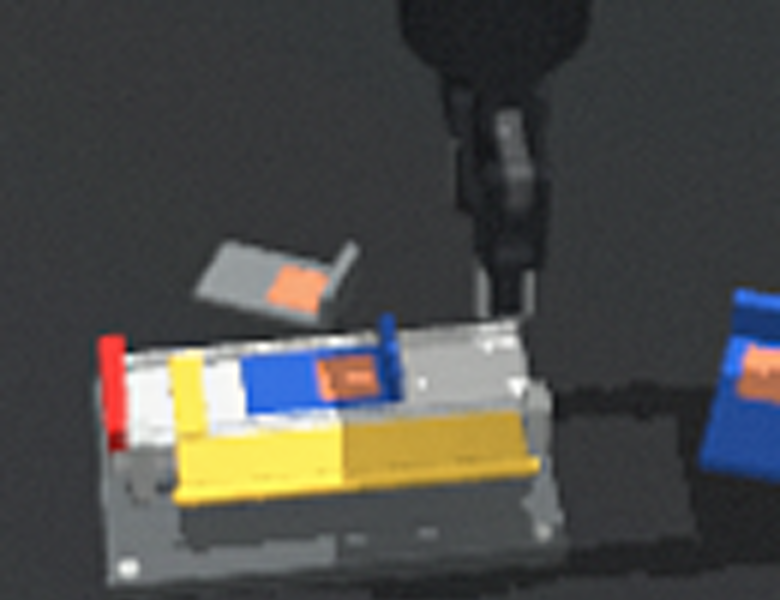

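The near fingertip is at crop (507,318), beyond the -x end of the bar's far half, with the holder wall to its left at (390,360). The TCP is at stage (-92, +9.8). I descend to just above the bead, trimming y slightly, then check the force.

```bash
python3 -m crank '[[0.72,0,-1,-40,0],[0.72,0,-1,-65,0],[0.72,0,-1,-75,0],[0.72,0,-1,-75,0]]' ; python3 -m crank '[[0.72,0,0,-4,0],[0.72,0,0,-4,0],[0.72,0,0,-4,0]]';python3 -m crank '[[0.72,0,0,-4,0],[0.72,0,0,-4,0],[0.72,0,0,-4,0]]';python3 -c "
from h import *
import cv2
cv2.imwrite('pics/side2.png',get_image('side')[:,:,::-1]);cv2.imwrite('pics/top2.png',get_image('top')[:,:,::-1])
b=cv2.imread('pics/side2.png')[160:260,190:300]; b=cv2.resize(b,(660,600),interpolation=2);cv2.imwrite('pics/c4.png',b)"
```

```text
clock: 2.7
eef_pos: [0.4726, 0.0846, 0.0568]
tcp_rot: [-0.0, 0.997, 0.083, 0.0]
ft_force: [-0.5, -0.2, 0.2]
grip_width: 0.0614
clock: 3.08
eef_pos: [0.4728, 0.0849, 0.0529]
tcp_rot: [-0.0, 0.997, 0.083, 0.001]
ft_force: [-0.2, -0.2, 0.6]
grip_width: 0.0616
clock: 3.45
eef_pos: [0.4722, 0.0848, 0.0482]
tcp_rot: [-0.0, 0.997, 0.083, -0.0]
ft_force: [0.5, -0.2, 0.5]
grip_width: 0.0614
```

View pics/c4.png

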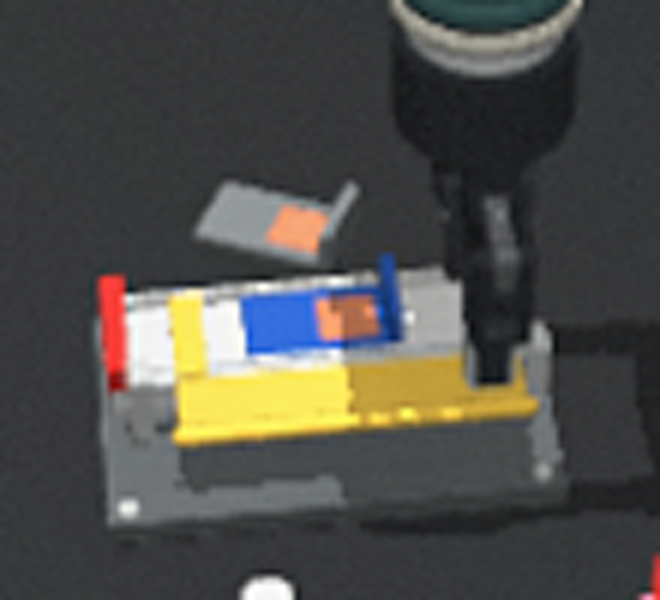

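The near fingertip's bottom edge is at crop (490,382), with the bead passing below it at about (490,407). I check what that means in height.

```bash
python3 -c "
from h import *
v=[.564686,.092835,.165953]
s=state();d=s['eef_pos'][:2]-v[:2];c,q=np.cos(v[2]),np.sin(v[2]);t=np.array([c*d[0]+q*d[1],-q*d[0]+c*d[1]])*1e3;print(t)
for y in(t[1]+30.7,t[1]+38,t[1]+45.2):
  for z in(48,54,60): print(round(y),z,((proj('side',place(v,[(t[0],y,z)]))[0]-[190,160]+.5)*6-.5).round())
print('bead',((proj('side',place(v,[(-92,50,44)]))[0]-[190,160]+.5)*6-.5).round())
"
```

```text
[-92.47455088   7.36124748]
38 48 [487. 389.]
38 54 [488. 379.]
38 60 [488. 369.]
45 48 [490. 401.]
45 54 [490. 391.]
45 60 [490. 381.]
53 48 [492. 412.]
53 54 [492. 403.]
53 60 [493. 393.]
bead [490. 415.]
```

No contact yet; the tips trail the TCP by several mm, as expected when open. I keep lowering in small steps, watching the force, with about 1.5 mm more +y.

```bash
for i in 1; do python3 -m crank '[[0.72,0,1.5,-3,0],[0.72,0,1.5,-3,0]]'; python3 -m crank '[[0.72,0,0,-3,0],[0.72,0,0,-3,0]]'; python3 -m crank '[[0.72,0,0,-3,0],[0.72,0,0,-3,0]]'; python3 -m crank '[[0.72,0,0,-3,0],[0.72,0,0,-3,0]]'; done | grep -E "eef|force"
```

```text
eef_pos: [0.472, 0.0864, 0.0449]
ft_force: [-0.9, -0.3, 0.3]
eef_pos: [0.4724, 0.0863, 0.0423]
ft_force: [-0.5, 0.3, 0.4]
eef_pos: [0.4725, 0.0864, 0.0394]
ft_force: [-0.4, 0.4, 3.0]
eef_pos: [0.4726, 0.0865, 0.0364]
ft_force: [0.6, 0.3, 4.0]
```

Contact came at TCP z≈41 mm, so the tips trail by about 7 mm. Another 5 mm down should give about 0.28 rad.

```bash
python3 -m crank '[[0.72,0,0,-3,0],[0.72,0,0,-5.5,0],[0.72,0,0,-5.5,0],[0.72,0,0,-5.5,0]]'; python3 -c "
from h import *
import cv2
cv2.imwrite('pics/side3.png',get_image('side')[:,:,::-1]);cv2.imwrite('pics/top3.png',get_image('top')[:,:,::-1])
b=cv2.imread('pics/side3.png')[180:250,200:300]; b=cv2.resize(b,(700,490),interpolation=2);cv2.imwrite('pics/c5.png',b)"
```

```text
clock: 5.05
eef_pos: [0.4728, 0.0862, 0.0311]
tcp_rot: [0.0, 0.997, 0.083, 0.0]
ft_force: [0.1, -0.8, 6.1]
grip_width: 0.0609
```

View pics/c5.png

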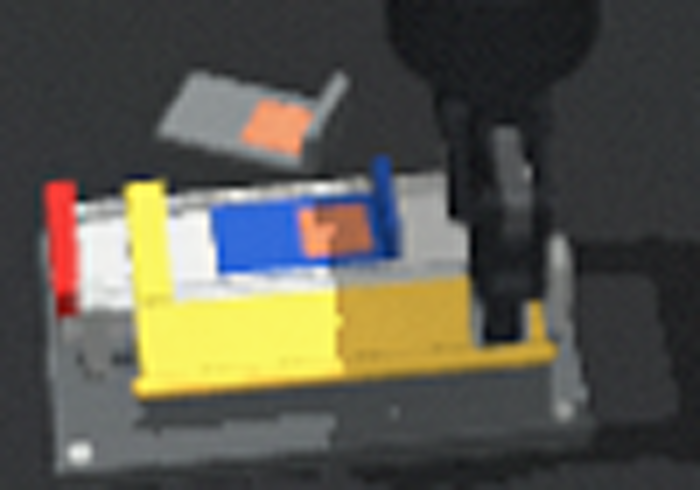

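The jaw arm has risen at crop (145,240), and the fingertip is on the bead at (505,345) with 6.1 N, which matches about 0.28 rad. Now I push 56 mm along stage +x (world 0.986, 0.165), slowly.

```bash
python3 -m crank '[[0.72,6,1,0,0],[0.72,12,2,0,0],[0.72,18,3,0,0],[0.72,23,3.8,0,0],[0.72,27,4.5,0,0],[0.72,31,5.2,0,0],[0.72,35,5.9,0,0],[0.72,39,6.5,0,0]]'; python3 -m crank '[[0.72,4,0.7,0,0],[0.72,8,1.3,0,0],[0.72,12,2,0,0],[0.72,16,2.7,0,0],[0.72,16,2.7,0,0]]'; python3 -c "
from h import *
import cv2
cv2.imwrite('pics/side4.png',get_image('side')[:,:,::-1]);cv2.imwrite('pics/top4.png',get_image('top')[:,:,::-1])
b=cv2.imread('pics/side4.png')[180:250,200:300]; b=cv2.resize(b,(700,490),interpolation=2);cv2.imwrite('pics/c6.png',b)"
```

```text
clock: 6.15
eef_pos: [0.5083, 0.0921, 0.0299]
tcp_rot: [0.0, 0.997, 0.083, -0.003]
ft_force: [-5.7, -1.9, 8.3]
grip_width: 0.0616
clock: 6.78
eef_pos: [0.5251, 0.0949, 0.03]
tcp_rot: [0.0, 0.997, 0.083, -0.002]
ft_force: [-4.3, -1.4, 7.0]
grip_width: 0.0615
```

View pics/c6.png

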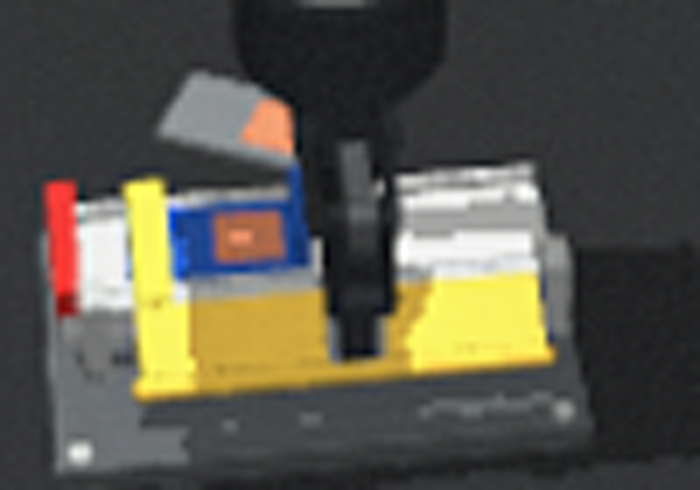

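The holder's front edge is under the raised jaw at crop (172,240), and its wall is at (300,230), so holder x≈+6 mm with the clip still open. About 19 mm remain.

```bash
python3 -m crank '[[0.72,4,0.7,0,0],[0.72,8,1.3,0,0],[0.72,12,2,0,0],[0.72,15,2.5,0,0],[0.72,15,2.5,0,0]]'; python3 -m crank '[[0.72,2,0.3,0,0],[0.72,2,0.3,0,0]]'; python3 -m crank '[[0.72,2,0.3,0,0],[0.72,2,0.3,0,0]]'
```

```text
clock: 7.5
eef_pos: [0.54, 0.0974, 0.0299]
tcp_rot: [0.0, 0.997, 0.083, -0.003]
ft_force: [-3.8, -0.8, 7.1]
grip_width: 0.0613
clock: 7.75
eef_pos: [0.5417, 0.0976, 0.0299]
tcp_rot: [0.0, 0.997, 0.083, -0.003]
ft_force: [-5.7, -1.3, 6.6]
grip_width: 0.0614
clock: 8.0
eef_pos: [0.5433, 0.0979, 0.0299]
tcp_rot: [0.0, 0.997, 0.083, -0.003]
ft_force: [-5.2, -1.9, 8.0]
grip_width: 0.0616
```

```bash
python3 -m crank '[[0.72,1.5,0.25,0,0],[0.72,1.5,0.25,0,0]]'; python3 -m crank '[[0.72,1.5,0.25,0,0],[0.72,1.5,0.25,0,0]]'; python3 -c "
from h import *
import cv2
cv2.imwrite('pics/top5.png',get_image('top')[:,:,::-1])
a=cv2.imread('pics/top5.png')[150:240,170:270]; a=cv2.resize(a,(600,540),interpolation=2)
cv2.imwrite('pics/side5.png',get_image('side')[:,:,::-1])
b=cv2.imread('pics/side5.png')[180:250,200:300]; b=cv2.resize(b,(700,490),interpolation=2);cv2.imwrite('pics/c7.png',b)"
```

```text
clock: 8.25
eef_pos: [0.5433, 0.0979, 0.0298]
tcp_rot: [0.001, 0.997, 0.083, -0.005]
ft_force: [-10.9, -1.7, 11.5]
grip_width: 0.0614
clock: 8.5
eef_pos: [0.5433, 0.0978, 0.0295]
tcp_rot: [0.001, 0.997, 0.083, -0.006]
ft_force: [-13.1, -3.9, 13.4]
grip_width: 0.0613
```

View pics/c7.png

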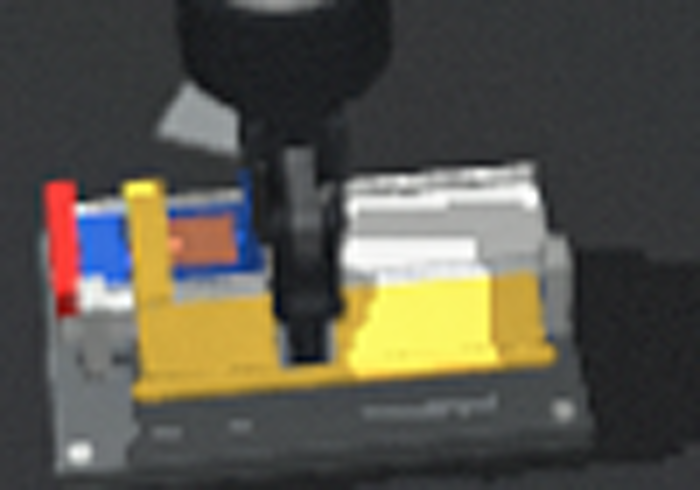

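The holder's front edge now meets the red stop (crop 78,245), the push force has jumped to 13 N and the TCP has stalled at stage x≈-21, as predicted, with the clip still open. I back off the wall first, so friction can't lift it, then rise.

```bash
python3 -m crank '[[0.72,-4,-0.7,0,0],[0.72,-8,-1.3,0,0],[0.72,-13,-2.2,0,0],[0.72,-13,-2.2,2,0],[0.72,-13,-2.2,6,0],[0.72,-13,-2.2,10,0],[0.72,-13,-2.2,16,0],[0.72,-13,-2.2,26,0]]'; python3 -m crank '[[0.72,0,0,40,0],[0.72,0,0,90,0],[0.72,-45,-40,130,0],[0.72,-90,-90,150,0],[0.72,-110,-150,150,0],[0.72,-110,-200,150,0],[0.72,-110,-260,150,0],[0.72,-110,-260,150,0]]'; python3 -c "
from h import *
import cv2
cv2.imwrite('pics/top6.png',get_image('top')[:,:,::-1]);cv2.imwrite('pics/side6.png',get_image('side')[:,:,::-1])
a=cv2.imread('pics/top6.png')[150:240,170:240]; a=cv2.resize(a,(350,450),interpolation=2)
b=cv2.imread('pics/side6.png')[175:265,200:290]; b=cv2.resize(b,(450,450),interpolation=2);cv2.imwrite('pics/c8.png',np.hstack([a,b]))"
```

```text
clock: 9.6
eef_pos: [0.5351, 0.0968, 0.0563]
tcp_rot: [0.0, 0.997, 0.083, -0.001]
ft_force: [-0.6, 0.6, -0.4]
grip_width: 0.0615
clock: 10.6
eef_pos: [0.4257, -0.167, 0.2076]
tcp_rot: [0.001, 0.997, 0.08, 0.0]
ft_force: [-0.0, 0.7, -0.5]
grip_width: 0.0613
```

View pics/c8.png

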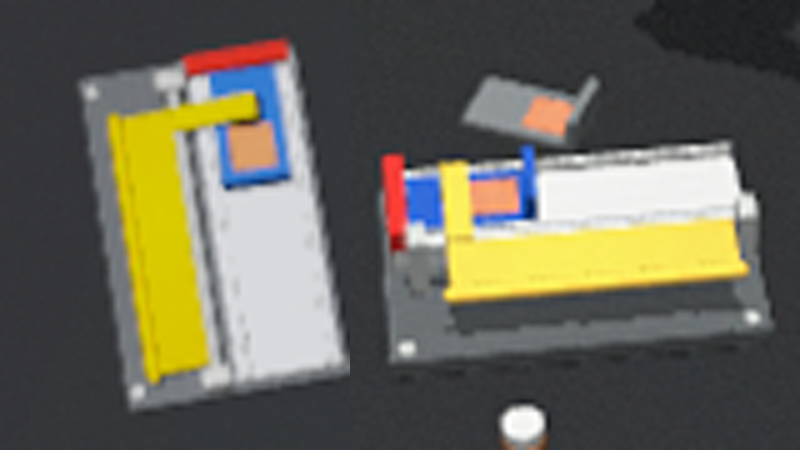

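Both views show the holder against the stop with the jaw down on the plate and the robot clear. I make one numeric check against the rear wall's top edge, which I read at (225,186) and (290,176) in the left panel, before signing off.

```bash
python3 -c "
from h import *
v=[.564686,.092835,.165953]
print(((proj('top',place(v,[(-10,-10,51),(-10,-50,51),(-14,-10,51)]))-[170,150]+.5)*5-.5).round(1))
print(state()['ft_force']); print(sign_off())"
```

```text
[[222.9 184.6]
 [292.1 173.1]
 [224.  191.3]]
[ 0.09811295  0.64989343 -0.13699249]
the job is handed in; nothing more can be done
None
```

The blue holder is home against the red stop with the clip's jaw closed on its plate, and I handed the job in at about 10.7 s of the 38 s allowed. There is no verdict from the system.

- **Clip:** I pressed the bead down with one fingertip to about 6 N, which by your figures is roughly 0.28 rad. The clip angle was never read directly. In the pictures the jaw was raised from before the push until the holder was home.
- **Push:** The other finger pushed the holder by its rear wall until the arm stalled at about the predicted home position, with the push force rising to 13 N. I then backed off the wall before lifting, so the holder would not be dragged up.
- **Last checks:** Both cameras show the holder at the stop with the jaw down on it. The rear wall's top edge was within 3 crop pixels (about 1–2 mm) of its expected home position. The wrist force is near zero and the robot is clear. The spare holder and one vial look undisturbed; I did not re-measure the other bystanders.

No check failed or disagreed.

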